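# Uncouple the rocking shaker's platform from its drive ball

### The job

The drive ball of the rocking shaker has to be wiped. First shut its air cock: turn the blue handle a quarter turn clockwise as far as it goes, so that it stands square across the pipe. Then pull the red spring latch on the tongue sideways, towards the cock's side, lift the tongue off the ball until its end is at least 7 cm higher than it was, and finish with the gripper still holding it up there, quite still, without disturbing the tip box, beaker or tape.

Things in the scene. Friction and masses are not known exactly. Their poses are not given: they have to be found in the camera images.
- shaker: rocking shaker, fixed: white housing 200 x 220 x 85 mm under a hinged platform. Origin on the bench under it, z up; x runs from the hinge line (x = -130 mm) to the drive ball (x = +130 mm), y to the air cock's side. The ball's stem stands on a white foot plate 20 mm high, 90 mm wide; beside that, y = 58 to 110 mm, is a white air inlet block 72 mm high
- ball (a point): centre of the steel drive ball (26 mm across) on its stem, 100 mm above the bench; fixed. Below it, on the stem, is a steel keeper plate 40 mm wide (along shaker y), under which the latch hook sits
- platform: white platform 195 x 190 mm with a pale well plate clamped on it (top 131 mm above the bench) and a grey tongue that ends in a coupler cup over the ball (44 x 38 mm, top at 122 mm). It swings up freely about a level hinge line along shaker y, at shaker x = -130 mm, z = 100 mm, stop at 0.6 rad, and falls back if not held. 0.6 kg: some 3 N at the latch knob. Seated, its frame is the shaker's
- tongue_tip (a point): centre of the coupler cup at the tongue's end, 260 mm from the hinge line, turning with the platform: at the ball's centre (100 mm above the bench) when seated, so its height over that is the lift
- latch_knob (a point): mid point of the red latch knob on the tongue, above the ball: upright block 24 mm (shaker x) by 12 mm (shaker y), from 128 to 176 mm above the bench when seated; this point is 19 mm below its top. It moves with latch and tongue and leans back as they rise. It stands on a red slide plate 32 x 44 mm; from that, 30 mm off on the +y side, a leg goes down to the hook under the keeper
- latch (a joint): slide of the latch along the platform's +y, m: 0 = hooked (spring closed), stop at 0.018. The hook is free of the keeper, and the tongue can be lifted, from 0.012. The spring pushes back with 4 N at 0 and 9 N at 0.018; let go, it snaps back
- valve (a joint): angle of the air cock's blue handle, rad: pi/2 = open, handle in line with the pipe and pointing outward, away from the shaker (shaker +y); 0 = shut, handle square across the pipe, pointing along shaker +x (from hinge towards the ball). Closing is clockwise from above; stops at 0 and pi/2, stays where it is left, about 0.12 N m of friction
- valve_axis (a point): point on the handle's vertical turning axis, at mid height of the handle, 101 mm above the bench; fixed. The brass cock stands on the bench beside the shaker with its steel pipe running into the shaker's side
- valve_grip (a point): point on the blue handle 55 mm out from its axis, at mid height; the handle is a bar 12 mm thick and 26 mm high (88 to 114 mm above the bench), its end 75 mm from the axis
- tip_box: purple pipette tip box with pale lid, 117 x 82 x 85 mm, loose; origin under its centre. To be left alone
- beaker: pale plastic beaker, 70 mm across, 90 mm high, loose; origin under its centre. To be left alone
- tape_roll: green roll of tape lying flat, 72 mm across, 24 mm high, loose; origin under its centre. To be left alone

How it is judged (in metres and radians):
On the way, in this order (a step that is already met when the one before it is completed fails the run):
1. the air cock is shut (value of joint valve below 0.12 rad), for 0.2 s.
2. the latch is pulled sideways, free of the keeper (value of joint latch above 0.012 m), for 0.1 s.
3. the tongue is lifted off the ball (height (world z) of tongue_tip above 0.165 m), for 0.2 s.
At the end, for the whole second after the job is handed in: The air cock is shut (handle within 0.12 rad of its closed stop), the tongue's end is raised by at least 65 mm (to 165 mm above the bench) and still (below 0.1 rad/s), held by the fingers (more than 1 N of contact on the platform, tongue or latch), and nothing loose props the platform up (value of joint valve below 0.12 rad and height (world z) of tongue_tip above 0.165 m and angular speed of platform below 0.1 rad/s and contact force between the fingers and platform above 1 N and contact force between platform and tip_box below 0.2 N and contact force between platform and beaker below 0.2 N and contact force between platform and tape_roll below 0.2 N); the arm keeps its last pose, push and grip.
It fails at once if the tongue is lifted while the air cock is still open (height (world z) of tongue_tip above 0.115 m and value of joint valve above 0.2 rad).
It fails at once if the tip box, beaker or tape roll is disturbed (moved more than 30 mm) (distance of any of tip_box, beaker, tape_roll from where it was at the start of the episode above 0.03 m).
It also fails if it takes over 54 s, if anything falls off the work surface, if the arm or the gripper's body presses on something with over 40 N, if the wrist force passes 120 N, or if a joint passes its speed limit or range.

### The arm

A 7-joint arm with a two-finger parallel gripper is mounted at the origin on the work surface. World frame = base frame: x ahead of the robot, y to its left, z up, the work surface at z = 0. Lengths are in mm, angles in rad, forces in N, time in s.
With the tool pointing down it reaches from about 425 to 950 mm from the base axis. Payload 16.7 kg.
Tool frame: the origin (TCP) lies midway between the tips of the shut fingers; the grasp point (between the pads) lies 19 mm behind it (env.grasp_offset is the distance from the TCP to the grasp point, in mm); z points along the fingers, y is the line along which they close (so a half turn about z gives the same grasp; the last joint's range is limited). The gripper opens to 94 mm and grips with 3 to 60 N. Pads are 16 mm wide; open, the fingers measure 119 mm over their backs; the gripper's body (75 mm by 177 mm) begins 78 mm behind the grasp point.
Start: joints at [-1.319, 0.426, 0.074, 1.606, -0.034, 1.111, -0.067], TCP at [263.355, 621.465, 205.467] pointing down, gripper open.
Joint ranges: [-2.85, 2.85], [-0.5, 2.14], [-1.23, 1.37], [0.21, 2.46], [-1.02, 4.16], [0.16, 2.05], [-2.73, 2.73]. Speed limits (rad/s): [1.89, 1.89, 2.39, 2.39, 3.01, 3.01, 3.01].

### API

Orientations are given as a unit quaternion [w, x, y, z].
In Python, from plant import env gives the robot as it stands.
- The arm moves only by the tool send_path, called after ">>>" as name([rows], argument=value, ...), one row to a line, values as JSON. Schema: {"type":"object","properties":{"steps":{"type":"array","items":{"type":"object","properties":{"aperture":{"type":"number"},"dx":{"type":"number"},"dy":{"type":"number"},"dz":{"type":"number"},"rz":{"type":"number"}},"additionalProperties":false,"required":["aperture"]},"minItems":1,"maxItems":10},"only":{"type":"string"},"quiet":{"type":"boolean"},"lines":{"type":"string"}},"required":["steps"],"additionalProperties":false}. steps is a list of rows, 1 to 10 of them, each an object with the fields aperture (the finger opening in mm), dx, dy, dz (the shift in fractions of the full range, 1 being 800 mm), rz (a turn about the tool's z in a scale on which 1.0 is pi rad); a field left out counts as zero (the opening has to be given); each row shifts and turns the commanded pose from where the row before left it, along the tool's axes as they then stand; what a row does not reach is not made up. A row lasts 1/10 s, in which the tool goes at most 50 mm and 0.15 rad, less where a joint would pass 70% of its speed; a pose out of reach is approached as far as the arm can. The fingers move at their own pace and stop on an object; the grip force is fixed at half the most. Time passes only in rows, so rows that do not move let the fingers close. The tool returns the time, the measured TCP pose, the force, the opening and the grip force at its end. only (a regular expression) keeps the lines of the reply that match it, lines (a string "A,B") keeps lines A to B, and quiet returns only ok. Shift and turn numbers lie between -1 and 1, and a call with a number outside is refused. Input that does not fit is refused with a message, and nothing moves.
- env.read_state(): the state, without advancing time (a new reading comes with each control period).
- env.camera(name): name is "side" or "top"; returns the picture (420x560x3 uint8, red, green, blue); there is no depth.
- env.get_calibration(name): a dict with "mtx" (3x3 intrinsics, pixels), "R" (3x3) and "t" (3): a world point X has camera coordinates R X + t. Camera axes: x right, y down, z forward; pixel columns grow to the right and rows downward; lengths in mm; the calibration is good to about 2 mm. A picture is of the moment at which its call begins. get_calibration takes no time and is no camera call.
- env.sign_off(): hands the job in; it is judged then, once.
The state is a dict: "time_s": time; "q": joint angles; "qvel": joint speeds; "tau": joint torques, N m; "ee_pos": TCP position; "ee_rot": TCP orientation; "wrist_force": force on the tool from outside, world axes, zero at the start; "torque": the same for the moment, N m; "grip_width": finger opening in mm; "finger_force": force on a finger pad.
Only numpy, scipy, OpenCV 4.12 (cv2) and the standard library are available. Lean on these libraries where they do the work, as an engineer would, in place of code of your own. Each camera call takes 0.05 s, during which the arm holds its last target. There are 200 camera calls.

## Working session

There is one attempt and no reset: what is moved stays moved. The work goes in short steps, Python scripts to look and compute and a tool call to move; the robot and the scene stay as the last step left them, time stands still between calls to the robot, and variables do not carry over. Pictures are saved under pics/ and viewed, at most 10 in all, crops included, and the job is handed in when it is done.

```bash
ls; mkdir -p pics
```

Run:
```python
from plant import env
import cv2
for n in("side","top"):
    cv2.imwrite(f"pics/{n}0.png",env.camera(n)[:,:,::-1]); c=env.get_calibration(n); print(n,c["mtx"].round(1).tolist(),c["R"].round(3).tolist(),c["t"].round(1).tolist())
s=env.read_state(); print(s["time_s"],s["ee_pos"],s["ee_rot"],s["grip_width"],env.grasp_offset)
```

```text
pics
plant.py
side [[520.6, 0.0, 286.1], [0.0, 520.6, 206.6], [0.0, 0.0, 1.0]] [[0.908, -0.42, 0.004], [-0.288, -0.629, -0.722], [0.306, 0.655, -0.691]] [-537.6, 284.0, 1072.0]
top [[395.7, 0.0, 287.6], [0.0, 395.7, 208.1], [0.0, 0.0, 1.0]] [[-0.018, -1.0, -0.014], [-0.988, 0.02, -0.156], [0.156, 0.011, -0.988]] [18.9, 602.6, 774.8]
0.1 [263.21375061 621.13948709 204.86470469] [-6.90777960e-05  1.99057587e-01  9.79987629e-01 -5.65443924e-04] 94.34968925357128 18.8
```

View pics/side0.png

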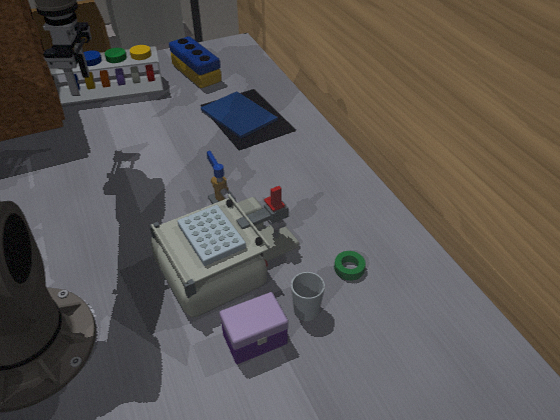

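View pics/top0.png

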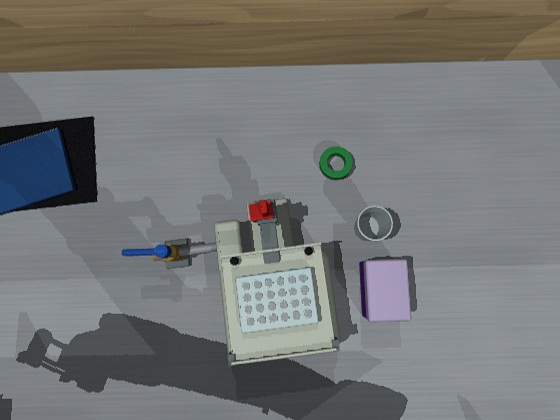

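The side view shows the blue handle at about (210-222, 152-178) and the red knob at about (277, 187-208). In the top view, the handle runs (124,253) to (168,252) and the knob is near (265,208). I'll zoom in to pick points.

Run:
```python
import cv2,numpy as np
s=cv2.imread("pics/side0.png");t=cv2.imread("pics/top0.png")
a=cv2.resize(s[140:240,195:325],None,fx=6,fy=6,interpolation=cv2.INTER_CUBIC)
b=cv2.resize(t[190:280,115:315],None,fx=4,fy=4,interpolation=cv2.INTER_CUBIC)
cv2.imwrite("pics/s1.png",a);cv2.imwrite("pics/t1.png",b)
for n,i in(("s",s),("t",t)):
    h=cv2.cvtColor(i,cv2.COLOR_BGR2HSV)
    for c,lo,hi in(("blue",(105,150,60),(125,255,255)),("red",(0,150,70),(6,255,255)),("red2",(174,150,70),(180,255,255))):
        k,_,st,ce=cv2.connectedComponentsWithStats(cv2.inRange(h,lo,hi))
        print(n,c,[(st[j].tolist(),ce[j].round(1).tolist()) for j in range(1,k) if st[j][4]>15])
```

```text
s blue [([169, 37, 50, 31, 644], [191.7, 52.2]), ([84, 50, 16, 11, 126], [91.2, 54.8]), ([201, 92, 76, 43, 1577], [237.8, 112.8]), ([207, 151, 16, 21, 127], [214.2, 161.8])]
s red [([272, 186, 8, 6, 22], [275.5, 188.5]), ([264, 197, 10, 13, 35], [268.6, 201.8])]
s red2 [([268, 202, 7, 9, 16], [271.0, 206.2])]
t blue [([0, 128, 73, 86, 4369], [32.4, 170.6]), ([122, 245, 49, 13, 346], [148.7, 251.4])]
t red [([249, 200, 25, 21, 380], [260.5, 210.6])]
t red2 []
```

View pics/s1.png

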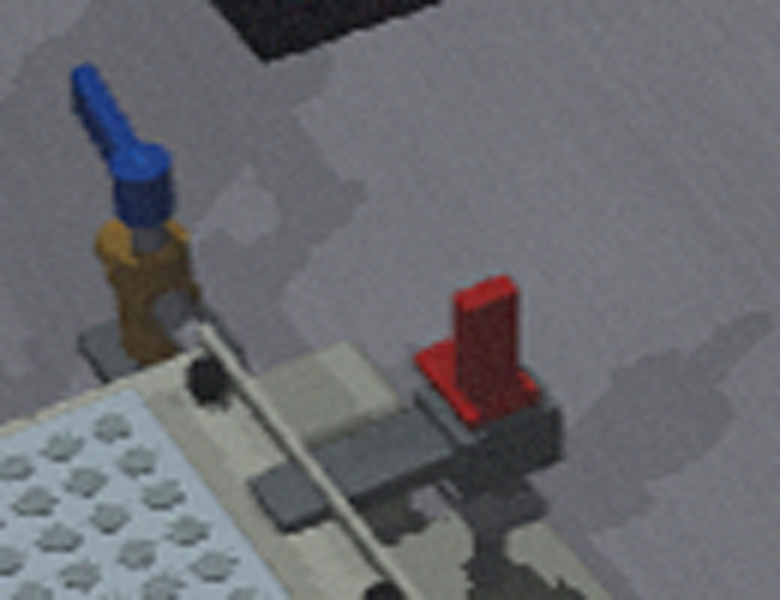

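View pics/t1.png

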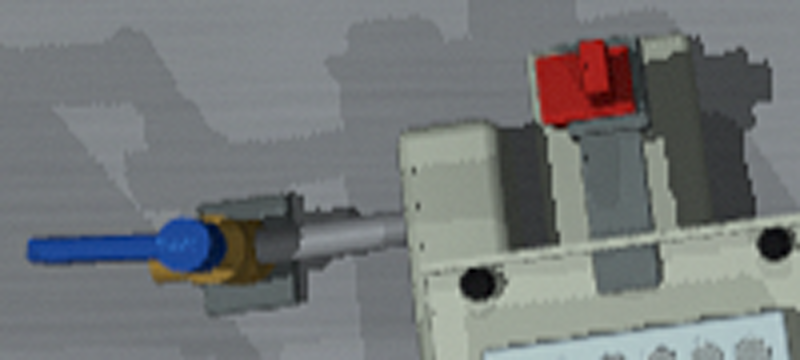

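Create h.py:
```python
import numpy as np,cv2
from plant import env
from scipy.spatial.transform import Rotation as Ro
C={n:env.get_calibration(n) for n in("side","top")}
P={n:c["mtx"]@np.c_[c["R"],c["t"]] for n,c in C.items()}
def tri(s,t):
    X=cv2.triangulatePoints(P["side"],P["top"],np.array(s,float).reshape(2,1),np.array(t,float).reshape(2,1))[:,0];return X[:3]/X[3]
def proj(n,X):
    x=P[n]@np.r_[X,1];return x[:2]/x[2]
def onz(n,u,z):
    A=P[n];a=np.array([[A[0,i]-u[0]*A[2,i] for i in(0,1)],[A[1,i]-u[1]*A[2,i] for i in(0,1)]]);b=-np.array([A[0,2]*z+A[0,3]-u[0]*(A[2,2]*z+A[2,3]),A[1,2]*z+A[1,3]-u[1]*(A[2,2]*z+A[2,3])])
    return np.linalg.solve(a,b)
```

Run:
```python
from h import *
S=lambda x,y:((x+.5)/6-.5+195,(y+.5)/6-.5+140)
T=lambda x,y:((x+.5)/4-.5+115,(y+.5)/4-.5+190)
print("cam",{n:(-c["R"].T@c["t"]).round() for n,c in C.items()})
for n,s,t in(("knobtop",S(486,290),T(594,66)),("hubtop",S(140,158),T(188,243)),("end",S(85,68),T(30,248))):
    X=tri(s,t);print(n,X.round(1),[ (proj(k,X)-u).round(2) for k,u in(("side",s),("top",t))])
for k,u,z in(("platform hinge edge L",(230,362),105),("hingeR",(338,347),105),("pipeL",T(265,245),60),("pipeR",T(405,228),60),("wellBL",(247,332),131),("wellBR",(320,323),131),("handle in",T(160,247),101),("handle out",T(30,248),101)):
    print(k,onz("top",u,z).round(1))
```

```text
cam {'side': array([ 242., -749.,  948.]), 'top': array([475.,  -1., 859.])}
knobtop [587.8  48.7 174.2] [array([-0.14,  0.03]), array([ 0.08, -0.31])]
hubtop [516.1 244.7 116.2] [array([ 0.07, -0.  ]), array([-0.05,  0.16])]
end [516.6 321.9 109.2] [array([-0.18,  0.  ]), array([ 0.13, -0.42])]
platform hinge edge L [312.1 116.8]
hingeR [335.2 -80.7]
pipeL [517.9 224.2]
pipeR [525.1 153.4]
wellBL [368.1  82.6]
wellBR [381.5 -47.5]
handle in [515.6 263.1]
handle out [516.3 325.7]
```

Triangulation puts the knob top at (588, 49, 174), where 176 mm is expected. The hub is at (516, 245) and the handle end at (517, 322), so the length is 77 against 75 mm. Shaker yaw is about +0.105 rad. The axis is at shaker (79, 202), on the pipe line, so the points agree with each other. I'll go to the handle's hinge side with the fingers shut.

The manual's scale: shifts go in shares of 800 mm and turns go in shares of pi rad. Converting my numbers, -33 mm is -0.0413, -22 mm is -0.0275.

>>> send_path([
  {"aperture":0, "dx":-0.0413, "dy":-0.0275},
  {"aperture":0, "dx":-0.0413, "dy":-0.0275},
  {"aperture":0, "dx":-0.0413, "dy":-0.0275},
  {"aperture":0, "dx":-0.0413, "dy":-0.0275},
  {"aperture":0, "dx":-0.0413, "dy":-0.0275},
  {"aperture":0, "dx":-0.0413, "dy":-0.0275},
  {"aperture":0, "dx":-0.0413, "dy":-0.0275},
  {"aperture":0, "dx":-0.0413, "dy":-0.0275},
  {"aperture":0, "dx":-0.0413, "dy":-0.0275},
  {"aperture":0, "dx":-0.0413, "dy":-0.0275},
])

```text
time_s: 1.1
ee_pos: [481.9, 288.6, 205.4]
ee_rot: [-0.0, 0.199, 0.98, -0.0]
wrist_force: [0.8, 0.9, 0.7]
grip_width: 17.4
finger_force: 0.0
```

>>> send_path([
  {"aperture":0, "rz":-0.0401},
  {"aperture":0, "rz":-0.0401},
  {"aperture":0, "rz":-0.0404},
  {"aperture":0, "rz":-0.0404},
  {"aperture":0},
])

```text
time_s: 1.6
ee_pos: [481.3, 289.9, 205.3]
ee_rot: [-0.0, -0.054, 0.999, -0.0]
wrist_force: [0.1, -0.1, -0.3]
grip_width: 0.7
finger_force: 0.0
```

Add to h.py:
```python
yaw=.105;ex=np.array([np.cos(yaw),np.sin(yaw),0]);ey=np.array([-np.sin(yaw),np.cos(yaw),0])
A=np.array([516.1,244.7,101]);K=np.array([587.8,48.7,157])
def st(ref):
    s=env.read_state();p=s["ee_pos"];R=Ro.from_quat(np.roll(s["ee_rot"],-1)).as_matrix();d=p-ref
    print("t",round(s["time_s"],2),"ee",p.round(1),"rel shaker",round(d@ex,1),round(d@ey,1),"z",p[2].round(1),"tooly-yaw err",round(np.arctan2(R[1,1],R[0,1])-np.pi/2-yaw,3),"F",s["wrist_force"].round(1),"w",round(s["grip_width"],1),"ff",np.round(s["finger_force"],1))
    return s,R
```

```bash
python3 -c "
from h import *
st(A)"
```

```text
t 1.6 ee [481.3 289.9 205.3] rel shaker -29.9 48.6 z 205.3 tooly-yaw err 0.002 F [ 0.1 -0.1 -0.3] w 0.7 ff 0.0
```

Scaled: 28 mm is 0.035.

>>> send_path([
  {"aperture":0, "dz":0.035},
  {"aperture":0, "dz":0.035},
  {"aperture":0, "dz":0.035},
  {"aperture":0, "dz":0.035},
  {"aperture":0},
])

```text
time_s: 2.1
ee_pos: [479.5, 288.9, 90.4]
ee_rot: [-0.002, -0.051, 0.999, -0.002]
wrist_force: [0.1, 0.2, 0.7]
grip_width: 0.2
finger_force: 0.0
```

>>> send_path([
  {"aperture":0, "dx":-0.0113, "dy":-0.0013},
  {"aperture":0, "dx":-0.01},
  {"aperture":0, "dx":-0.0113},
  {"aperture":0, "dx":-0.01},
  {"aperture":0, "dx":-0.0113, "dy":-0.0025},
  {"aperture":0, "dx":-0.01, "dy":-0.0038},
  {"aperture":0, "dx":-0.01, "dy":-0.0063},
  {"aperture":0, "dx":-0.0088, "dy":-0.0075},
  {"aperture":0, "dx":-0.0063, "dy":-0.0088},
  {"aperture":0, "dx":-0.005, "dy":-0.0088},
])

```text
time_s: 3.1
ee_pos: [558.3, 269.5, 93.7]
ee_rot: [-0.001, -0.053, 0.999, 0.002]
wrist_force: [-27.3, 36.2, 5.1]
grip_width: 0.5
finger_force: 19.4
```

```bash
python3 -c "
from h import *
st(A);cv2.imwrite('pics/top2.png',cv2.resize(env.camera('top')[170:300,100:340,::-1],None,fx=3,fy=3))"
```

```text
t 3.1 ee [558.3 269.5  93.7] rel shaker 44.5 20.3 z 93.7 tooly-yaw err 0.001 F [-27.3  36.2   5.1] w 0.5 ff 19.4
```

View pics/top2.png

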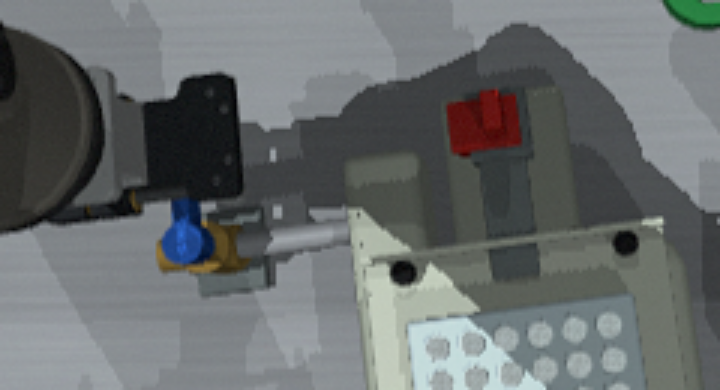

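The handle looks to be against its stop: 45 N reaction, with the finger 20 mm off the axis line. I'll back off, go up and check.

Scaled: -45 mm is -0.0563, 40 mm is 0.05.

>>> send_path([
  {"aperture":0, "dy":0.015},
  {"aperture":0, "dy":0.0188},
  {"aperture":50, "dy":0.0188, "dz":-0.025},
  {"aperture":50, "dz":-0.0563},
  {"aperture":50, "dz":-0.0563},
  {"aperture":50, "dx":0.0125, "dy":0.0375, "dz":-0.025},
  {"aperture":50, "dx":0.0125, "dy":0.05},
  {"aperture":50, "dx":0.0125, "dy":0.05},
  {"aperture":50},
])

```text
time_s: 4.05
ee_pos: [510.1, 421.5, 223.4]
ee_rot: [-0.0, -0.056, 0.998, 0.001]
wrist_force: [-0.5, -0.0, -0.2]
grip_width: 49.6
finger_force: 0.0
```

```bash
python3 -c "
from h import *
st(K);cv2.imwrite('pics/both3.png',np.vstack([cv2.resize(env.camera('top')[180:280,140:340,::-1],None,fx=3,fy=3),cv2.resize(env.camera('side')[140:240,150:350,::-1],None,fx=3,fy=3)]))"
```

```text
t 4.05 ee [510.1 421.5 223.4] rel shaker -38.2 378.9 z 223.4 tooly-yaw err 0.007 F [-0.5 -0.  -0.2] w 49.6 ff 0.0
```

View pics/both3.png

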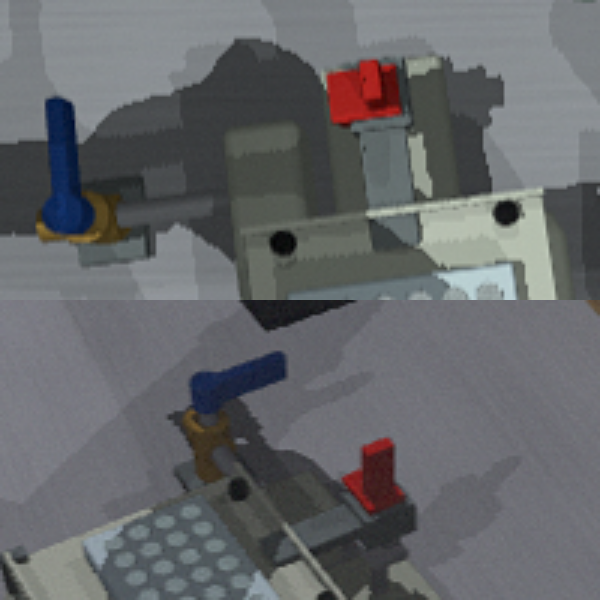

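The handle now stands along shaker +x. In the top crop it runs hub (68,208) to end (59,100), and in the side crop hub (205,378) to end (282,358). I'll compute its angle.

```bash
python3 -c "
from h import *
T=lambda x,y:((x+.5)/3-.5+140,(y+.5)/3-.5+180)
S=lambda x,y:((x+.5)/3-.5+150,(y-300+.5)/3-.5+140)
h=onz('top',T(68,207),118);e=onz('top',T(59,100),114);print(h,e,np.arctan2(*(e-h)[::-1])-yaw)
h=tri(S(205,378),T(68,207));e=tri(S(282,358),T(59,100));d=e-h;print(h,e,np.arctan2(d[1],d[0])-yaw)
h=tri(S(378,444),T(372,74));print('knobtop',h)
s,R=st(K); print('tool delta to K+70 above (tip 138)',R.T@(K+[0,0,60]-s['ee_pos']))
"
```

```text
[519.49794441 242.78903219] [587.84123229 252.00647704] 0.029060845835882712
[517.31887349 243.54522516 117.54143419] [588.73955473 254.28922743 107.36581811] 0.044313049350462555
knobtop [588.94784936  48.17830082 175.25416228]
t 4.15 ee [513.1 416.1 223.3] rel shaker -35.8 373.3 z 223.3 tooly-yaw err 0.002 F [ 0.9 -0.5 -0.1] w 50.1 ff 0.0
tool delta to K+70 above (tip 138) [ -35.05246172 -373.32393175    6.45162313]
```

The handle is within about 0.04 rad of square, so the cock is shut. Next is the knob.

Scaled: -38 mm is -0.0475, -31 mm is -0.0388.

>>> send_path([
  {"aperture":50, "dx":-0.005, "dy":-0.0475},
  {"aperture":50, "dx":-0.005, "dy":-0.0475},
  {"aperture":50, "dx":-0.005, "dy":-0.0475},
  {"aperture":50, "dx":-0.005, "dy":-0.0475},
  {"aperture":50, "dx":-0.005, "dy":-0.0475},
  {"aperture":50, "dx":-0.005, "dy":-0.0475},
  {"aperture":50, "dx":-0.005, "dy":-0.0475},
  {"aperture":50, "dx":-0.005, "dy":-0.0475},
  {"aperture":50, "dx":-0.005, "dy":-0.0475},
  {"aperture":50, "dy":-0.0388},
])

```text
time_s: 5.15
ee_pos: [588.9, 43.9, 223.8]
ee_rot: [0.0, -0.051, 0.999, -0.001]
wrist_force: [0.6, 0.4, 0.3]
grip_width: 50.0
finger_force: 0.0
```

>>> send_path([
  {"aperture":50},
  {"aperture":50},
])

```text
time_s: 5.35
ee_pos: [588.5, 46.4, 223.6]
ee_rot: [0.0, -0.051, 0.999, -0.0]
wrist_force: [-0.2, 0.6, 0.1]
grip_width: 50.2
finger_force: 0.0
```

```bash
python3 -c "
from h import *
s,R=st(K);print(R.T@(np.array([588.5,48.4,139])-s['ee_pos']))"
```

```text
t 5.35 ee [588.5  46.4 223.6] rel shaker 0.4 -2.4 z 223.6 tooly-yaw err -0.003 F [-0.2  0.6  0.1] w 50.2 ff 0.0
[-0.23385674  2.04748968 84.64695336]
```

Scaled: 30 mm is 0.0375, 25 mm is 0.0313.

>>> send_path([
  {"aperture":50, "dy":0.0013, "dz":0.0375},
  {"aperture":50, "dy":0.0013, "dz":0.0375},
  {"aperture":50, "dz":0.0313},
  {"aperture":50},
  {"aperture":0},
  {"aperture":0},
  {"aperture":0},
  {"aperture":0},
  {"aperture":0},
])

```text
time_s: 6.25
ee_pos: [588.4, 49.9, 139.1]
ee_rot: [0.0, -0.053, 0.999, -0.0]
wrist_force: [1.6, -4.8, 3.3]
grip_width: 13.6
finger_force: 2.2
```

```bash
python3 -c "
from h import *
s,R=st(K);cv2.imwrite('pics/s4.png',cv2.resize(env.camera('side')[120:260,200:360,::-1],None,fx=4,fy=4))"
```

```text
t 6.25 ee [588.4  49.9 139.1] rel shaker 0.8 1.1 z 139.1 tooly-yaw err 0.0 F [ 1.6 -4.8  3.3] w 13.6 ff 2.2
```

View pics/s4.png

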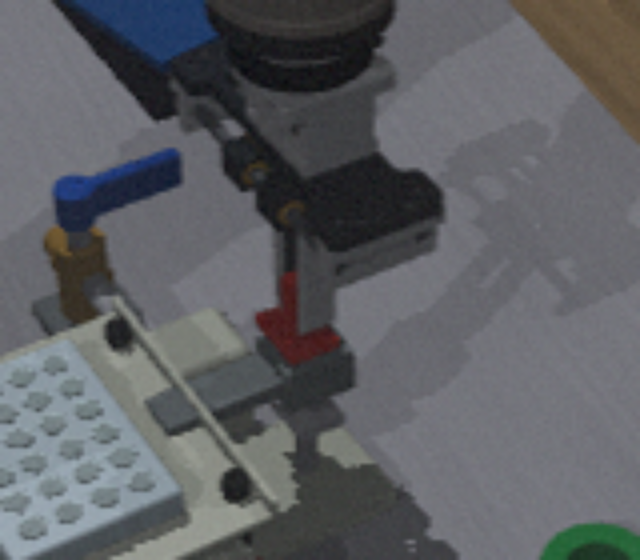

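The picture shows the fingers straddling the red knob along shaker y, still closing at 13.6 mm. I'll let them finish, then pull sideways.

>>> send_path([
  {"aperture":0},
  {"aperture":0},
  {"aperture":0},
  {"aperture":0},
])

```text
time_s: 6.7
ee_pos: [588.5, 49.4, 139.1]
ee_rot: [0.0, -0.052, 0.999, -0.0]
wrist_force: [-0.0, -3.9, 7.9]
grip_width: 11.8
finger_force: 30.0
```

>>> send_path([
  {"aperture":0, "dy":0.005},
  {"aperture":0, "dy":0.005},
  {"aperture":0, "dy":0.005},
  {"aperture":0, "dy":0.005},
  {"aperture":0},
  {"aperture":0},
])

```text
time_s: 7.3
ee_pos: [586.8, 64.5, 139.0]
ee_rot: [0.0, -0.052, 0.999, -0.001]
wrist_force: [-0.2, -8.7, 7.8]
grip_width: 11.5
finger_force: 30.0
```

```bash
python3 -c "
from h import *
st(K)"
```

```text
t 7.3 ee [586.8  64.5 139. ] rel shaker 0.7 15.8 z 139.0 tooly-yaw err -0.001 F [-0.2 -8.7  7.8] w 11.5 ff 30.0
```

The latch is pulled about 15 mm, and the spring force of 8.7 N fits that. Now I'll lift along the arc, stopping partway to check.

Scaled: -9 mm is -0.0113, -7 mm is -0.0088.

>>> send_path([
  {"aperture":0, "dx":0.0013, "dz":-0.005},
  {"aperture":0, "dx":0.0025, "dz":-0.0113},
  {"aperture":0, "dx":0.0025, "dz":-0.0088},
  {"aperture":0, "dx":0.0025, "dz":-0.0075},
  {"aperture":0, "dx":0.0025, "dz":-0.0075},
  {"aperture":0, "dx":0.0025, "dz":-0.0075},
  {"aperture":0},
  {"aperture":0},
])

```text
time_s: 8.1
ee_pos: [575.4, 63.1, 176.3]
ee_rot: [-0.0, -0.052, 0.999, -0.001]
wrist_force: [1.8, -8.9, -3.5]
grip_width: 11.7
finger_force: 30.0
```

```bash
python3 -c "
from h import *
st(K)"
```

```text
t 8.1 ee [575.4  63.1 176.3] rel shaker -10.9 15.6 z 176.3 tooly-yaw err -0.001 F [ 1.8 -8.9 -3.5] w 11.7 ff 30.0
```

Scaled: -6 mm is -0.0075, -5 mm is -0.0063.

>>> send_path([
  {"aperture":0, "dx":0.0025, "dz":-0.0075},
  {"aperture":0, "dx":0.0038, "dz":-0.0075},
  {"aperture":0, "dx":0.0038, "dz":-0.0075},
  {"aperture":0, "dx":0.0038, "dz":-0.0075},
  {"aperture":0, "dx":0.0038, "dz":-0.0075},
  {"aperture":0, "dx":0.0038, "dz":-0.0075},
  {"aperture":0, "dx":0.0038, "dz":-0.0075},
  {"aperture":0, "dx":0.0038, "dz":-0.0063},
  {"aperture":0},
  {"aperture":0},
])

```text
time_s: 9.1
ee_pos: [552.4, 60.7, 223.3]
ee_rot: [-0.0, -0.052, 0.999, -0.001]
wrist_force: [1.7, -9.5, -3.2]
grip_width: 11.6
finger_force: 30.0
```

```bash
python3 -c "
from h import *
st(K);im=env.camera('side')[:,:,::-1];cv2.imwrite('pics/side5.png',cv2.resize(im[100:380,180:400],None,fx=2,fy=2))"
```

```text
t 9.1 ee [552.4  60.7 223.3] rel shaker -33.9 15.6 z 223.3 tooly-yaw err -0.001 F [ 1.7 -9.5 -3.2] w 11.6 ff 30.0
```

View pics/side5.png

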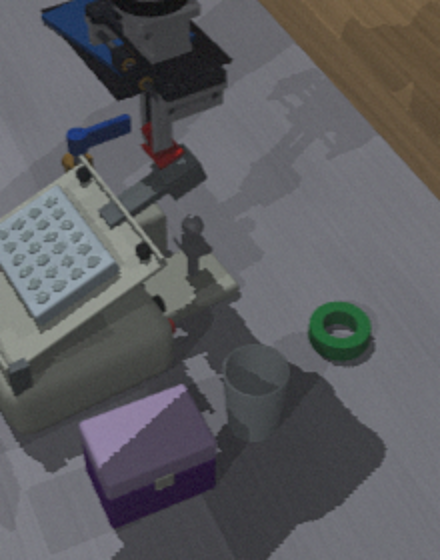

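The picture shows the tongue lifted clear, with the steel ball bare at (192,225) and the knob held. The blue handle is still square across the pipe, and the box, beaker and tape are in place. The lift is about 87 mm. I'll let it settle and hand in.

>>> send_path([
  {"aperture":0},
  {"aperture":0},
  {"aperture":0},
  {"aperture":0},
  {"aperture":0},
])

```text
time_s: 9.65
ee_pos: [552.5, 60.7, 223.1]
ee_rot: [-0.0, -0.052, 0.999, -0.001]
wrist_force: [1.3, -8.4, -3.9]
grip_width: 11.8
finger_force: 30.0
```

```bash
python3 -c "
from h import *
s,R=st(K);print(np.abs(s['qvel']).max());print(env.sign_off())"
```

```text
t 9.65 ee [552.5  60.7 223.1] rel shaker -33.9 15.6 z 223.1 tooly-yaw err -0.001 F [ 1.3 -8.4 -3.9] w 11.8 ff 30.0
0.0021400612992499794
the job is handed in; nothing more can be done
None
```

The job is handed in at 9.65 s, result not reported: by my measurements the cock is shut (within about 0.04 rad), the latch was pulled about 15 mm, and the gripper holds the tongue still about 85 mm up; the tip box, beaker and tape look untouched.

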